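# Wind a lens carriage to its end stop with the handwheel

## Task

Wind the lens carriage all the way along its rails until it is fully home at the end stop, by turning the handwheel clockwise (seen from above) a little over one full turn. Move it with the handwheel only: do not touch the carriage or its lens, and leave the meter, the lens tube and the screwdriver lying where they are. Let go of the wheel when the carriage is home.

Things in the scene. Friction and masses are not known exactly. Their poses are not given: they have to be found in the camera images.
- stage: Hand-wound linear stage bolted to the table: dark base 120 x 385 x 14 mm, black gearbox (80 x 90 mm, top 70 mm high) under the handwheel at one end, two steel rails, dark end-stop block (100 mm wide, 59 mm high) at the other. Origin: table top, straight below the wheel's axis. z up; y runs along the rails from wheel (base from y = -55 mm) to stop (near face y = 295, base ends 330 mm).
- wheel_center (a point): Centre of the flat (horizontal) aluminium handwheel on its upright axis, 110 mm above the table, mid-plane of rim and spokes; axes as the stage's. Outside diameter 182 mm; round rim 18 mm thick, three round spokes 12 mm thick at 120 degrees, hub radius 22 mm, 98 to 122 mm above the table. All three openings between spokes are open, free down to the gearbox top 70 mm above the table.
- wheel_opening (a point): Middle of the wheel's opening farthest from the knob, 49 mm from the axis and 110 mm above the table; turns with the wheel. Each opening spans 120 degrees between two spokes and reaches from radius 22 to 73 mm, so closed fingertips fit in and can push a spoke round from its side. A gripper body over the wheel must stay above the knob (155 mm).
- wheel_knob (a point): Middle of the wheel's upright black crank knob, on the rim over the outer end of one spoke, 82 mm from the wheel's axis: diameter up to 26 mm, from 119 to 155 mm above the table (this point 136 mm). It spins freely on its own pin and goes round with the wheel. The other two spokes lie 120 degrees either side of it.
- handwheel (a joint): Angle of the handwheel, rad; grows as it turns clockwise seen from above. Starts between 0 and 0.6; hard stop at 6.9, where the carriage is home. Stays where it is left: about 0.12 N m of friction (2 to 3 N at a spoke) plus light drag. Drives the carriage by rack and pinion, 10 mm per rad.
- carriage: Aluminium carriage plate 90 x 70 x 18 mm on the rails with an upright round lens (64 mm across its black ring, top 124 mm above the table). Origin: centre of the plate's underside, 28 mm above the table; axes as the stage's. In the stage's frame it lies at y = 190 mm + 10 mm per rad of the wheel: starts at 190 to 196 mm, home at 259 mm, 1 mm short of the end-stop block.
- meter: Bystander, loose: grey hand-held meter, 75 x 130 x 34 mm, lying flat on the table beside the rails. Origin: centre of its underside.
- lens_tube: Bystander, loose: black round lens tube standing upright, diameter 44 mm, 70 mm tall. Origin: centre of its underside.
- driver: Bystander, loose: screwdriver with a black handle, 170 mm long, lying on the table beyond the gearbox end. Origin: under its middle.

How it is judged:
By the outcome, as a careful person would: the job done as asked, in the order asked, and still so for the second after the job is handed in, with the robot touching nothing.
It also fails if it takes over 48 s, if anything falls off the work surface, if the arm or the gripper's body presses on something with over 40 N, if the wrist force passes 120 N, or if a joint passes its speed limit or range.

## Robot

A 7-joint arm with a two-finger parallel gripper is mounted at the origin on the work surface. World frame = base frame: x ahead of the robot, y to its left, z up, the work surface at z = 0. Lengths are in mm, angles in rad, forces in N, time in s.
With the tool pointing down it reaches from about 425 to 925 mm from the base axis. Payload 6.8 kg.
Tool frame: the origin (TCP) lies at the very end of the fingers, on their centre line; the grasp point (between the pads) lies 19 mm behind it (robot.grip_point_offset is the distance from the TCP to the grasp point, in mm); x points along the fingers, z is the direction in which the jaws open and shut, and the axes are right-handed (so a half turn about x gives the same grasp; the last joint's range is limited). The gripper opens to 88 mm and grips with 3 to 60 N. Pads are 20 mm wide; open, the fingers measure 115 mm over their backs; the gripper's body (75 mm by 178 mm) begins 61 mm behind the grasp point.
Start: joints at [1.089, 0.477, 0.022, 1.555, -0.011, 1.109, -0.083], TCP at [246.49, -628.403, 222.664] pointing down, gripper open.
Joint ranges: [-2.96, 2.96], [-0.34, 2.1], [-1.41, 1.46], [0.24, 2.44], [-1.37, 4.51], [0.17, 1.92], [-2.96, 2.96]. Speed limits (rad/s): [2.39, 2.39, 3.14, 3.14, 3.14, 3.14, 3.14].

## Interface

Orientations are given as a unit quaternion [w, x, y, z].
In Python, from cell import robot gives the robot as it stands.
- The arm moves only by the shell command python3 -m crank 'ROWS' [FORCE]. ROWS is JSON, one flat list of numbers, 5 for each row, row after row: the gripper's target within -1 to 1 (fully open at 1, half-way at 0, shut at -1), then the shift along the world's x, y, z in m, then the turn about the world's z in rad. In form: [hand, x, y, z, spin, hand, x, y, z, spin, ...]. A call has exactly 10 rows; each row is the pose to reach, as a shift and turn from the pose commanded when the call began; what a row does not reach only later rows make up. A row lasts 1/12 s, in which the tool goes at most 41.7 mm and 7.16 degrees, less where a joint would pass 70% of its speed; a pose out of reach is approached as far as the arm can. A call with a gripper value outside its range is refused whole. The fingers move at their own pace and stop on an object; FORCE is the grip in N (left out, the last holds). Time passes only in rows, so rows that repeat a pose let the fingers close, or fill a call up. It gives the time, the measured TCP pose, the force and the opening at its end, in the units of the state.
- robot.observe(): the state, without advancing time (a new reading comes with each control period).
- robot.capture(name): name is "side" or "top"; returns (picture, depth): 420x560x3 uint8, red, green, blue; 420x560 float32, mm along the optical axis (not along the pixel's ray), 0 where there is no reading.
- robot.camera_params(name): a dict with "intrinsics" (3x3 intrinsics, pixels), "k1" (the pictures are not rectified: a ray, as slopes to the right and down, at radius r is drawn at 1 + k1 r^2 times it, then the intrinsics apply), "camera_from_world" (4x4, takes a point from world to camera coordinates). Camera axes: x right, y down, z forward; pixel columns grow to the right and rows downward; lengths in mm; the calibration is good to about 2 mm. A picture is of the moment at which its call begins. camera_params takes no time and is no camera call.
- robot.close_job(): hands the job in, once; it reports no verdict.
Trained networks look in the newest picture that a camera, given by its name, has taken for a name from the list of things; names that differ only in an ending like _2 or _b are one class to them, and where a whole thing is asked for, a point or a joint stands for the part that bears it (a point fixed in the world has none). Each returns a list of dicts, best first, with "score" (0 to 1); they miss things now and then, are a little off and sometimes report something else, mostly with a low value. They report only what shows in the picture. A call takes as long as a camera call.
- robot.boxes_of(camera, thing): "rect" ([left, top, width, height] in pixels, round what is visible of it).
- robot.cut_out(camera, thing): "pixels" (420x560 bool, what is visible of it) and "rect" ([left, top, width, height] in pixels, round what is visible of it).
- robot.spot_point(camera, thing): "position" ([column, row] in pixels: a listed point, or the origin of a listed thing).
The state is a dict: "clock": time; "joints": joint angles; "qvel": joint speeds; "tau": joint torques, N m; "tcp_pos": TCP position; "orientation": TCP orientation; "force": force on the tool from outside, world axes, zero at the start; "moment": the same for the moment, N m; "grip_width": opening from 0.0 (shut) to 1.0 (fully open).
Only numpy, scipy, OpenCV 4.12 (cv2) and the standard library are available. Lean on these libraries where they do the work, as an engineer would, in place of code of your own. Each camera call takes 0.05 s, during which the arm holds its last target. There are 200 camera calls.

## Working session

There is one attempt and no reset: what is moved stays moved. The work goes in short steps, Python scripts to look and compute and a shell command to move; the robot and the scene stay as the last step left them, time stands still between calls to the robot, and variables do not carry over. Pictures are saved under pics/ and viewed, about 8 in all and at most 12, crops included, and the job is handed in when it is done.

```bash
mkdir -p pics
cat > h.py <<'E'
import numpy as np, cv2
from cell import robot
def ray(cam,px):
    P=robot.camera_params(cam);K=np.array(P["intrinsics"]);k=P["k1"];T=np.array(P["camera_from_world"])
    d=np.array([(px[0]-K[0,2])/K[0,0],(px[1]-K[1,2])/K[1,1]]);u=d.copy()
    for _ in range(30): u=d/(1+k*(u@u))
    R=T[:3,:3];return -R.T@T[:3,3], R.T@np.array([u[0],u[1],1])
def at_z(cam,px,z):
    o,r=ray(cam,px);return o+r*(z-o[2])/r[2]
E
python3 - <<'E'
from h import *
s=robot.observe();print(s)
for c in("top","side"):
    im,d=robot.capture(c);cv2.imwrite(f"pics/{c}0.png",im[:,:,::-1])
    for t,z in(("stage",0),("wheel_center",110),("wheel_opening",110),("wheel_knob",136),("carriage",28),("meter",0),("lens_tube",0),("driver",0)):
        for q in robot.spot_point(c,t)[:2]: print(c,t,round(q["score"],2),np.round(q["position"]),np.round(at_z(c,q["position"],z)))
E
```

```text
{'clock': 0.0, 'joints': array([ 1.08891749,  0.47780669,  0.02234207,  1.55641762, -0.01147765,
        1.10928757, -0.08313268]), 'qvel': array([-9.36198644e-04,  9.23190683e-04, -3.82508711e-04, -9.88101545e-04,
        6.10335188e-05,  8.58356056e-04,  1.23928948e-03]), 'tau': array([-7.23346716e-07, -5.82851565e+01,  1.53475687e+00, -2.72603828e+01,
       -5.42984682e-02,  1.69494585e-02,  1.65129400e-04]), 'tcp_pos': array([ 246.23208099, -627.85672957,  221.69164114]), 'orientation': array([ 0.5836425 ,  0.39870291,  0.58474623, -0.39808199]), 'force': array([-0.41411023,  0.22174283, -0.3325557 ]), 'moment': array([-0.03719208,  0.0469594 ,  0.03396205]), 'grip_width': 1.0003025950847446}
top stage 0.66 [285. 253.] [532.  35.   0.]
top wheel_center 0.83 [280. 248.] [542.  44. 110.]
top wheel_center 0.48 [246. 142.] [753. 116. 110.]
top wheel_opening 0.69 [263. 267.] [503.  77. 110.]
top wheel_knob 0.61 [314. 221.] [593. -20. 136.]
top wheel_knob 0.56 [261. 266.] [506.  77. 136.]
top carriage 0.96 [206. 206.] [631. 208.  28.]
top meter 0.71 [248. 142.] [781. 124.   0.]
top meter 0.37 [264. 268.] [499.  81.   0.]
top lens_tube 0.68 [184. 264.] [503. 258.   0.]
top driver 0.76 [352. 282.] [ 470. -114.    0.]
top driver 0.75 [263. 265.] [505.  82.   0.]
side stage 0.75 [315. 243.] [537.  36.   0.]
side wheel_center 0.7 [314. 215.] [544.  44. 110.]
side wheel_opening 0.85 [326. 230.] [503.  71. 110.]
side wheel_knob 0.71 [305. 181.] [595. -23. 136.]
side carriage 0.77 [248. 278.] [625. 206.  28.]
side meter 0.96 [212. 236.] [772. 126.   0.]
side lens_tube 0.97 [288. 326.] [505. 258.   0.]
side driver 0.72 [206. 233.] [791. 124.   0.]
side driver 0.54 [354. 208.] [ 489. -115.    0.]
```

View pics/top0.png

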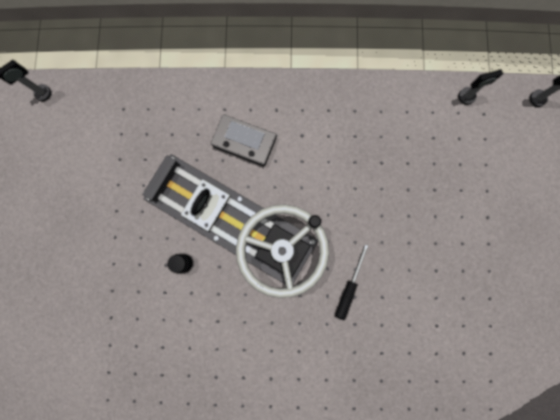

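View pics/side0.png

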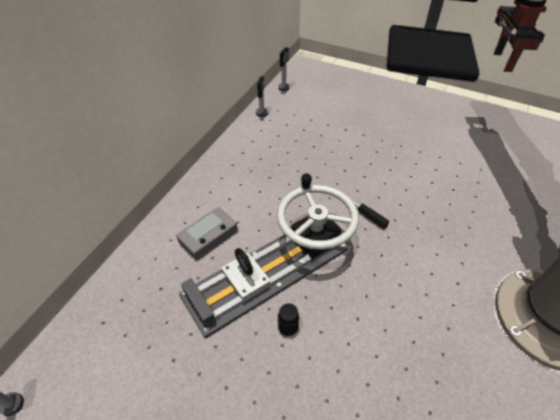

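The top view shows the wheel hub at about (281,248), the knob at (314,221) and the carriage at (206,206). The meter, tube and driver are clear of the wheel. Both cameras agree: wheel centre about (542,43), knob at about -51°, and the opening opposite at about 129°. I'll go there high up with the fingers shut, targeting (512,80).

```bash
python3 -m crank '[-1,0.0235,0.032,0,0,-1,0.047,0.064,0,0,-1,0.07,0.0955,0,0,-1,0.0935,0.127,0,0,-1,0.117,0.159,0,0,-1,0.14,0.191,0,0,-1,0.1635,0.223,0,0,-1,0.187,0.254,0,0,-1,0.21,0.286,0,0,-1,0.2335,0.318,0,0]' 20
python3 -m crank '[-1,0.0032,0.039,0,0,-1,0.0064,0.078,0,0,-1,0.0096,0.117,0,0,-1,0.0128,0.156,0,0,-1,0.016,0.195,0,0,-1,0.0192,0.234,0,0,-1,0.0224,0.273,0,0,-1,0.0256,0.312,0,0,-1,0.029,0.351,0,0,-1,0.032,0.390,0,0]'
python3 - <<'E'
from h import *
im,d=robot.capture("top");cv2.imwrite("pics/top1.png",cv2.resize(im[150:320,150:400,::-1],None,fx=3,fy=3,interpolation=cv2.INTER_CUBIC))
im,d=robot.capture("side");cv2.imwrite("pics/side1.png",cv2.resize(im[100:350,150:450,::-1],None,fx=2,fy=2))
s=robot.observe();print(s["clock"],s["tcp_pos"],s["orientation"],s["joints"],s["grip_width"],s["force"])
for c in("top","side"):
    for t,z in(("wheel_center",110),("wheel_opening",110),("wheel_knob",136)):
        for q in robot.spot_point(c,t)[:1]: print(c,t,round(q["score"],2),np.round(at_z(c,q["position"],z)))
E
```

```text
clock: 1.73
tcp_pos: [480.8, -308.9, 223.0]
orientation: [0.584, 0.398, 0.584, -0.399]
force: [0.3, -0.3, -0.2]
grip_width: 0.282
clock: 2.57
tcp_pos: [512.0, 81.4, 223.0]
orientation: [0.584, 0.399, 0.584, -0.398]
force: [0.4, -0.8, -0.3]
grip_width: 0.005
2.6667 [511.85857897  87.35654523 223.2933186 ] [ 0.58591292  0.39672964  0.58655551 -0.39403588] [ 0.02750426  0.24416784 -0.36727107  1.90503167  0.09924644  1.00782706
 -1.56940476] -0.0005551488542316021 [ 0.57922769  0.55442493 -0.42955762]
top wheel_center 0.79 [544.  46. 110.]
top wheel_opening 0.24 [542.  42. 110.]
top wheel_knob 0.56 [595. -25. 136.]
side wheel_center 0.85 [541.  37. 110.]
side wheel_opening 0.64 [506.  76. 110.]
side wheel_knob 0.42 [539.  58. 136.]
```

View pics/side1.png

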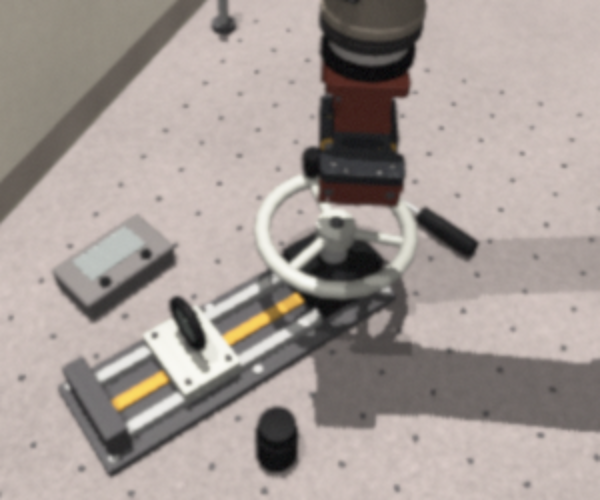

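```bash
cat >> h.py <<'E'
def proj(cam,p):
    P=robot.camera_params(cam);K=np.array(P["intrinsics"]);T=np.array(P["camera_from_world"])
    c=T[:3,:3]@np.array(p,float)+T[:3,3];u=c[:2]/c[2];u=u*(1+P["k1"]*(u@u));return K[:2,:2]@u+K[:2,2]
E
python3 - <<'E'
from h import *
s=robot.observe();print(s["tcp_pos"])
for z in(0,19,80,200): print(z,(proj("side",s["tcp_pos"]+[0,0,z])-[150,100])*2,(proj("top",s["tcp_pos"]+[0,0,z])-[150,150])*3)
print((proj("side",[542,43,122])-[150,100])*2, ray("side",(280,210))[0])
from scipy.spatial.transform import Rotation as R
q=s["orientation"];print(R.from_quat([*q[1:],q[0]]).as_matrix().round(2))
E
```

```text
[512.03085321  77.63535943 222.59609726]
0 [351.88858196 190.28152851] [324.05977504 342.81167615]
19 [353.64533184 176.4953148 ] [321.51743999 343.79347798]
80 [359.76025152 128.40210341] [312.28748614 347.35719851]
200 [374.3845459  12.701174 ] [287.44596361 356.94303911]
[329.90528929 223.70421712] [367.02163326 579.6719416  771.53454597]
[[-0.    0.93  0.36]
 [-0.    0.36 -0.93]
 [-1.   -0.    0.  ]]
```

View pics/top1.png

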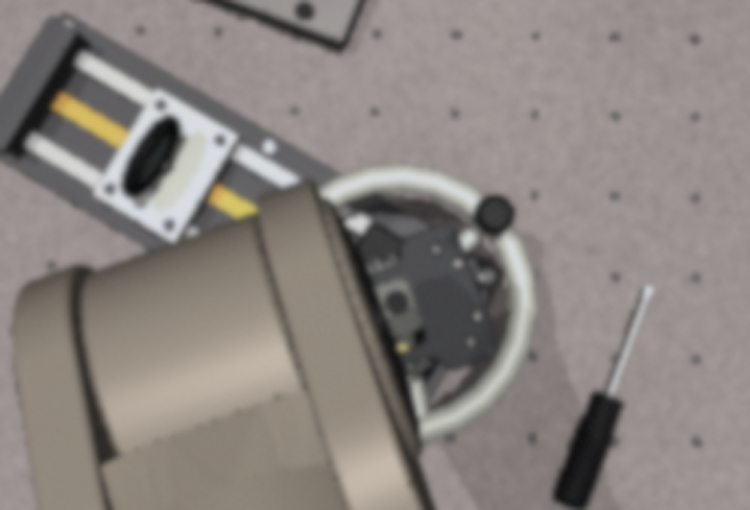

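The pictures agree with the measured pose: the tip projects to the middle of the red gripper end at (352,190) in the crop, and the knob lies clear. Now I'll go down into the opening to z = 97 mm.

```bash
python3 -m crank '[-1,0,0,-0.015,0,-1,0,0,-0.03,0,-1,0,0,-0.045,0,-1,0,0,-0.06,0,-1,0,0,-0.075,0,-1,0,0,-0.09,0,-1,0,0,-0.105,0,-1,0,0,-0.118,0,-1,0,0,-0.126,0,-1,0,0,-0.126,0]'
python3 - <<'E'
import numpy as np
# shifts for circle about (542.5,43.5), r47, from current commanded (512,80), 129deg->... cw 12deg per row
c=np.array([542.5,43.5]);p=np.array([512,80.])
for k in range(4):
    L=[]
    for i in range(1,11):
        a=np.radians(129-120*k-12*i);q=c+47*np.array([np.cos(a),np.sin(a)]);L.append(np.round((q-p)/1000,3).tolist())
    print(k,L,129-120*(k+1)); p=p+np.array(L[-1])*1000
E
```

```text
clock: 3.8
tcp_pos: [511.0, 78.2, 95.2]
orientation: [0.583, 0.398, 0.584, -0.4]
force: [-0.6, 0.2, -0.2]
grip_width: 0.001
0 [[0.009, 0.005], [0.018, 0.009], [0.028, 0.01], [0.038, 0.01], [0.047, 0.007], [0.056, 0.003], [0.064, -0.003], [0.07, -0.011], [0.074, -0.02], [0.077, -0.029]] 9
1 [[0.0, -0.01], [-0.001, -0.02], [-0.005, -0.029], [-0.01, -0.037], [-0.017, -0.044], [-0.025, -0.049], [-0.034, -0.053], [-0.044, -0.054], [-0.054, -0.054], [-0.063, -0.051]] -111
2 [[-0.009, 0.004], [-0.017, 0.01], [-0.023, 0.018], [-0.027, 0.027], [-0.03, 0.036], [-0.03, 0.046], [-0.029, 0.056], [-0.025, 0.065], [-0.02, 0.073], [-0.013, 0.08]] -231
3 [[0.008, 0.005], [0.017, 0.009], [0.027, 0.01], [0.037, 0.01], [0.046, 0.007], [0.055, 0.003], [0.063, -0.003], [0.069, -0.011], [0.073, -0.02], [0.076, -0.029]] -351
```

In, with no contact force. First 120° arc.

```bash
python3 -m crank '[-1,0.009,0.005,0,0,-1,0.018,0.009,0,0,-1,0.028,0.010,0,0,-1,0.038,0.010,0,0,-1,0.047,0.007,0,0,-1,0.056,0.003,0,0,-1,0.064,-0.003,0,0,-1,0.070,-0.011,0,0,-1,0.074,-0.020,0,0,-1,0.077,-0.029,0,0]'
python3 - <<'E'
from h import *
im,d=robot.capture("top");cv2.imwrite("pics/top2.png",cv2.resize(im[150:320,150:400,::-1],None,fx=3,fy=3,interpolation=cv2.INTER_CUBIC))
im,d=robot.capture("side")
s=robot.observe();print(s["tcp_pos"],s["force"],s["moment"])
for c in("top","side"):
    for t,z in(("carriage",28),("wheel_knob",136)):
        for q in robot.spot_point(c,t)[:2]: print(c,t,round(q["score"],2),np.round(at_z(c,q["position"],z)))
E
```

```text
clock: 4.63
tcp_pos: [589.7, 50.9, 96.6]
orientation: [0.584, 0.399, 0.584, -0.398]
force: [-2.2, 4.0, -1.1]
grip_width: 0.003
[590.8210414   48.08743105  96.887502  ] [-0.81138782 -0.69282186 -0.78921875] [-0.0593197  -0.00451953 -0.00803528]
top carriage 0.68 [648. 218.  28.]
top wheel_knob 0.38 [485. -93. 136.]
side carriage 0.71 [635. 223.  28.]
side wheel_knob 0.76 [480. -23. 136.]
```

View pics/top2.png

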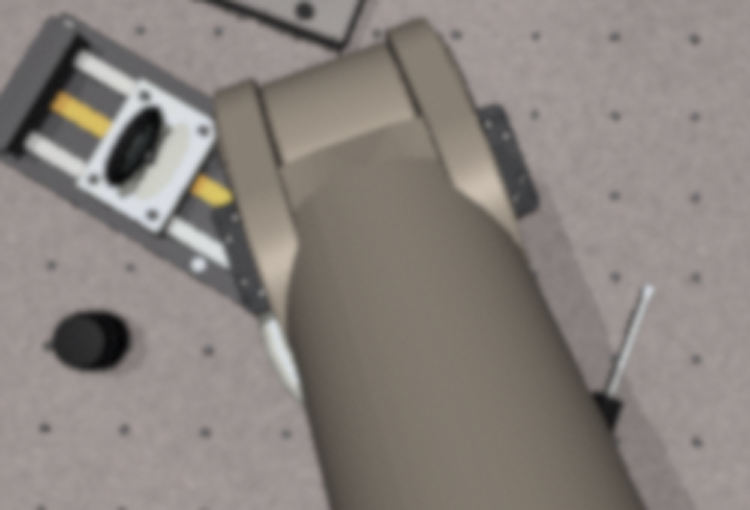

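The carriage in the crop moved from about (170,165) to (148,155), the knob is now at about -133°, and forces are small. I'll do the next two arcs.

```bash
python3 -m crank '[-1,0,-0.010,0,0,-1,-0.001,-0.020,0,0,-1,-0.005,-0.029,0,0,-1,-0.010,-0.037,0,0,-1,-0.017,-0.044,0,0,-1,-0.025,-0.049,0,0,-1,-0.034,-0.053,0,0,-1,-0.044,-0.054,0,0,-1,-0.054,-0.054,0,0,-1,-0.063,-0.051,0,0]'
```

```text
clock: 5.77
tcp_pos: [527.7, -2.2, 97.7]
orientation: [0.586, 0.4, 0.582, -0.398]
force: [5.9, -0.5, 0.1]
grip_width: 0.003
```

```bash
python3 -m crank '[-1,-0.009,0.004,0,0,-1,-0.017,0.010,0,0,-1,-0.023,0.018,0,0,-1,-0.027,0.027,0,0,-1,-0.030,0.036,0,0,-1,-0.030,0.046,0,0,-1,-0.029,0.056,0,0,-1,-0.025,0.065,0,0,-1,-0.020,0.073,0,0,-1,-0.013,0.080,0,0]'
python3 - <<'E'
from h import *
im,d=robot.capture("top");im,d=robot.capture("side")
cv2.imwrite("pics/side3.png",cv2.resize(im[100:350,150:450,::-1],None,fx=2,fy=2))
s=robot.observe();print(s["tcp_pos"],s["force"])
for c in("top","side"):
    for t,z in(("carriage",28),("wheel_knob",136)):
        for q in robot.spot_point(c,t)[:2]: print(c,t,round(q["score"],2),np.round(at_z(c,q["position"],z)))
c=np.array([542.5,43.5]);p=None
for a in range(-231,-312,-4):
    r=np.radians(a);q=c+47*np.array([np.cos(r),np.sin(r)])
    if p is None:p=q
    print(a,np.round((q-p)/1000,4))
E
```

```text
clock: 6.6
tcp_pos: [510.5, 76.4, 96.0]
orientation: [0.583, 0.397, 0.584, -0.401]
force: [-4.3, -5.3, 0.8]
grip_width: 0.005
[512.99694884  79.28699816  96.51582194] [-0.85878705 -1.28742548  0.77142533]
top carriage 0.92 [660. 259.  28.]
top carriage 0.37 [505. 249.  28.]
top wheel_knob 0.85 [611.  18. 136.]
side carriage 0.57 [655. 259.  28.]
side wheel_knob 0.98 [610.  16. 136.]
-231 [0. 0.]
-235 [0.0026 0.002 ]
-239 [0.0054 0.0038]
-243 [0.0082 0.0054]
-247 [0.0112 0.0067]
-251 [0.0143 0.0079]
-255 [0.0174 0.0089]
-259 [0.0206 0.0096]
-263 [0.0239 0.0101]
-267 [0.0271 0.0104]
-271 [0.0304 0.0105]
-275 [0.0337 0.0103]
-279 [0.0369 0.0099]
-283 [0.0402 0.0093]
-287 [0.0433 0.0084]
-291 [0.0464 0.0074]
-295 [0.0494 0.0061]
-299 [0.0524 0.0046]
-303 [0.0552 0.0029]
-307 [0.0579 0.001 ]
-311 [ 0.0604 -0.0011]
```

View pics/side3.png

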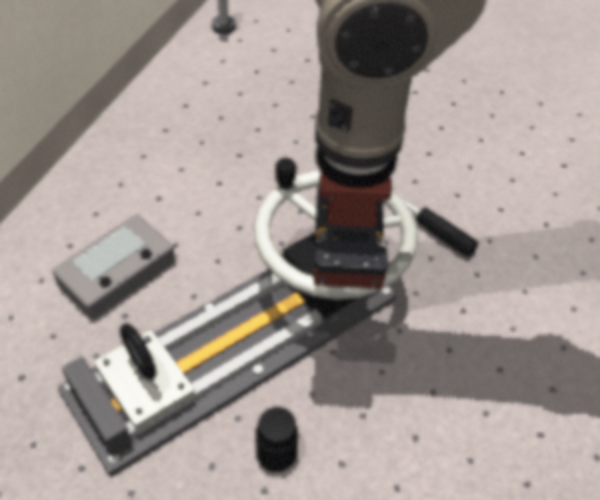

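Knob is at -21°, about 330° turned, and the carriage is nearing the stop, at about (150,375) in the crop. I'll go slowly now: 28° in small rows.

```bash
python3 -m crank '[-1,0.0026,0.002,0,0,-1,0.0054,0.0038,0,0,-1,0.0082,0.0054,0,0,-1,0.0112,0.0067,0,0,-1,0.0128,0.0073,0,0,-1,0.0143,0.0079,0,0,-1,0.0159,0.0084,0,0,-1,0.0174,0.0089,0,0,-1,0.0190,0.0093,0,0,-1,0.0206,0.0096,0,0]'
python3 - <<'E'
from h import *
im,d=robot.capture("top");im,d=robot.capture("side")
s=robot.observe();print(s["tcp_pos"],s["force"])
for c in("top","side"):
    for t,z in(("carriage",28),("wheel_knob",136)):
        for q in robot.spot_point(c,t)[:1]: print(c,t,round(q["score"],2),np.round(at_z(c,q["position"],z)))
E
```

```text
clock: 7.73
tcp_pos: [533.7, 89.4, 96.7]
orientation: [0.584, 0.398, 0.584, -0.398]
force: [-3.5, -0.8, -0.4]
grip_width: 0.006
[534.16774051  89.59781401  96.80370599] [-2.1159963  -0.3376561  -0.55699297]
top carriage 0.72 [667. 260.  28.]
top wheel_knob 0.81 [590. -21. 136.]
side carriage 0.97 [660. 261.  28.]
```

```bash
python3 -m crank '[-1,0.001,0.0002,0,0,-1,0.002,0.0003,0,0,-1,0.003,0.0005,0,0,-1,0.004,0.0006,0,0,-1,0.005,0.0007,0,0,-1,0.006,0.0008,0,0,-1,0.007,0.0008,0,0,-1,0.008,0.0009,0,0,-1,0.008,0.0009,0,0,-1,0.008,0.0009,0,0]'
```

```text
clock: 8.87
tcp_pos: [541.8, 90.2, 96.7]
orientation: [0.584, 0.399, 0.584, -0.398]
force: [-2.5, -0.1, -1.7]
grip_width: 0.006
```

```bash
python3 -m crank '[-1,0.001,0,0,0,-1,0.002,0,0,0,-1,0.003,0,0,0,-1,0.004,-0.0001,0,0,-1,0.005,-0.0002,0,0,-1,0.006,-0.0003,0,0,-1,0.007,-0.0005,0,0,-1,0.008,-0.0007,0,0,-1,0.008,-0.0007,0,0,-1,0.008,-0.0007,0,0]'
```

```text
clock: 9.7
tcp_pos: [549.4, 89.5, 96.6]
orientation: [0.584, 0.398, 0.584, -0.398]
force: [-3.8, -0.4, 0.4]
grip_width: 0.006
```

```bash
python3 -m crank '[-1,0.001,-0.0002,0,0,-1,0.002,-0.0004,0,0,-1,0.003,-0.0006,0,0,-1,0.004,-0.0009,0,0,-1,0.005,-0.0012,0,0,-1,0.006,-0.0015,0,0,-1,0.007,-0.0019,0,0,-1,0.008,-0.0023,0,0,-1,0.008,-0.0023,0,0,-1,0.008,-0.0023,0,0]'
```

```text
clock: 10.53
tcp_pos: [550.6, 89.4, 96.0]
orientation: [0.581, 0.395, 0.588, -0.4]
force: [-23.7, 4.9, 15.7]
grip_width: 0.008
```

Run:
```python
from h import *
im,d=robot.capture("top");cv2.imwrite("pics/top4.png",cv2.resize(im[150:320,140:340,::-1],None,fx=3.5,fy=3.5,interpolation=cv2.INTER_CUBIC))
im,d=robot.capture("side");cv2.imwrite("pics/side4.png",cv2.resize(im[220:350,150:320,::-1],None,fx=4,fy=4,interpolation=cv2.INTER_CUBIC))
s=robot.observe();print(s["tcp_pos"],s["force"])
for c in("top","side"):
    for t,z in(("carriage",28),("wheel_knob",136)):
        for q in robot.spot_point(c,t)[:1]: print(c,t,round(q["score"],2),np.round(at_z(c,q["position"],z)))
```

```text
[550.55617977  89.42389108  95.9235077 ] [-23.01184623   5.50172908  14.74423339]
top carriage 0.94 [669. 266.  28.]
top wheel_knob 0.89 [571. -39. 136.]
side carriage 0.82 [662. 271.  28.]
side wheel_knob 0.72 [569. -32. 136.]
```

View pics/side4.png

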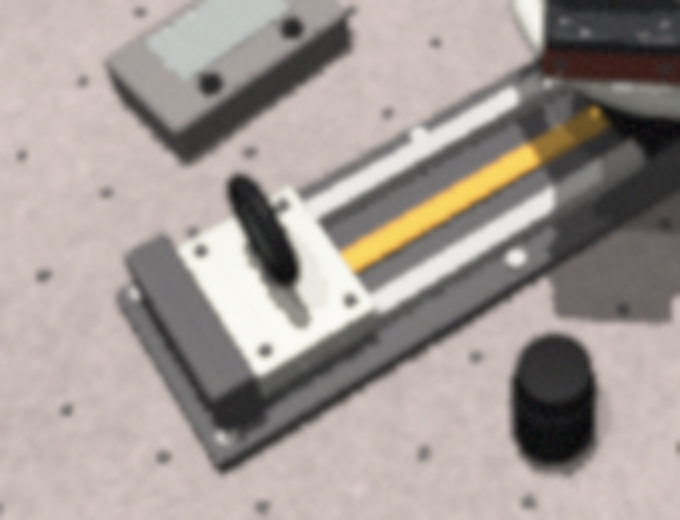

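The force rose to 28 N with the tip stalled. The picture shows the carriage plate up against the end-stop block (crop (180,250)–(250,375)), so it is home. I'll back away from the spoke, then lift out.

```bash
python3 -m crank '[-1,-0.003,0.001,0,0,-1,-0.006,0.0015,0,0,-1,-0.009,0.002,0,0,-1,-0.012,0.0025,0,0,-1,-0.015,0.003,0,0,-1,-0.018,0.003,0,0,-1,-0.021,0.003,0,0,-1,-0.024,0.002,0,0,-1,-0.026,0.001,0,0,-1,-0.026,0.001,0,0]'
```

```text
clock: 11.67
tcp_pos: [531.2, 87.7, 96.6]
orientation: [0.584, 0.398, 0.584, -0.399]
force: [-0.4, 0.1, 0.1]
grip_width: 0.002
```

```bash
python3 -m crank '[-1,0,0,0.01,0,-1,0,0,0.025,0,-1,0,0,0.04,0,-1,0,0,0.06,0,-1,0,0,0.08,0,-1,0,0,0.1,0,-1,0,0,0.12,0,-1,0,0,0.14,0,-1,0,0,0.15,0,-1,0,0,0.15,0]'
python3 -m crank '[-1,0,-0.03,0,0,-1,0,-0.065,0,0,-1,0,-0.1,0,0,-1,0,-0.135,0,0,-1,0,-0.17,0,0,-1,0,-0.205,0,0,-1,0,-0.24,0,0,-1,0,-0.27,0,0,-1,0,-0.29,0,0,-1,0,-0.29,0,0]'
python3 - <<'E'
from h import *
for n in("top","side"):
    im,d=robot.capture(n)
    cv2.imwrite("pics/%s5.png"%n,cv2.resize((im[100:320,140:400] if n=="top" else im[130:350,150:420])[:,:,::-1],None,fx=2.7,fy=2.7,interpolation=cv2.INTER_CUBIC))
s=robot.observe();print(s["clock"],s["tcp_pos"],s["force"])
for c in("top","side"):
    for t,z in(("carriage",28),("wheel_knob",136),("meter",0),("lens_tube",0),("driver",0)):
        for q in robot.spot_point(c,t)[:1]: print(c,t,round(q["score"],2),np.round(at_z(c,q["position"],z)))
E
```

```text
clock: 12.5
tcp_pos: [533.1, 88.5, 249.6]
orientation: [0.585, 0.4, 0.583, -0.397]
force: [-0.5, -0.7, -0.2]
grip_width: 0.004
clock: 13.33
tcp_pos: [529.9, -207.6, 245.1]
orientation: [0.582, 0.4, 0.583, -0.402]
force: [0.8, -0.3, 0.1]
grip_width: 0.004
13.4333 [ 530.93477328 -202.09284642  245.44835097] [ 0.02622361  0.17422285 -0.24610411]
top carriage 0.64 [660. 264.  28.]
top wheel_knob 0.92 [571. -34. 136.]
top meter 0.85 [782. 129.   0.]
top lens_tube 0.67 [498. 258.   0.]
top driver 0.81 [ 476. -117.    0.]
side wheel_knob 0.76 [574. -31. 136.]
side meter 0.87 [787. 119.   0.]
side lens_tube 0.6 [509. 262.   0.]
side driver 0.86 [ 478. -118.    0.]
```

View pics/top5.png

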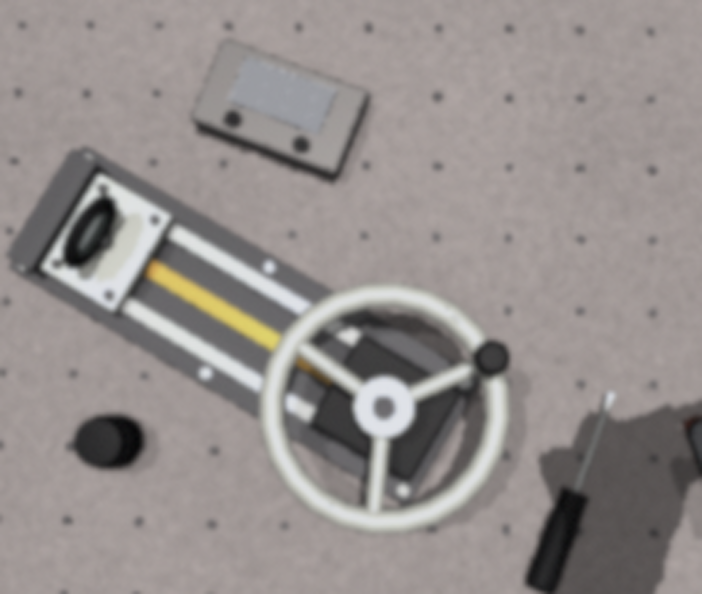

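View pics/side5.png

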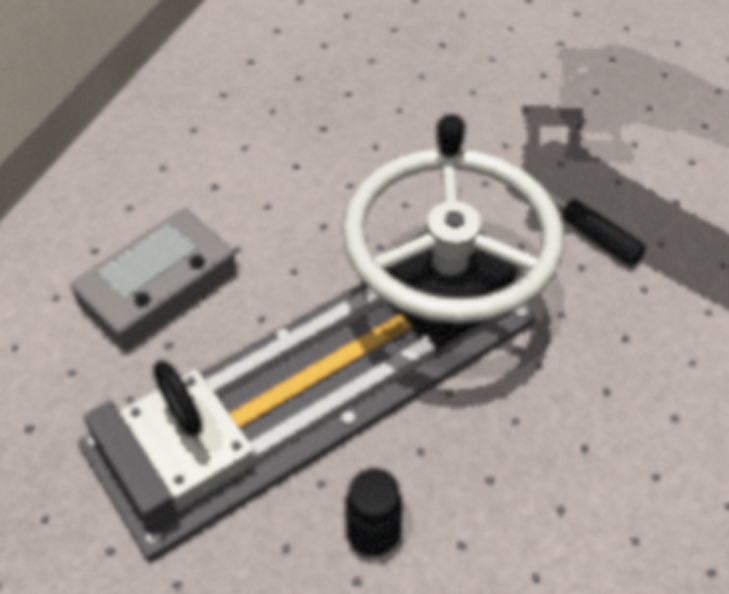

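Both views show the plate against the stop block, the knob unmoved since release, the bystanders in place and the arm clear. Handing in.

```bash
python3 -c "
from cell import robot
print(robot.close_job())"
```

```text
the job is handed in; nothing more can be done
None
```

The carriage is home at the end stop and I've handed the job in; it gave no verdict. I put the closed fingertips in the opening opposite the knob and pushed a spoke clockwise about 380°. The tip then stalled at about 28 N, which I took as the hard stop. After that I backed off the spoke, lifted out and moved the arm clear, at about 13.4 s of the 48 s allowed.

**Last checks:**
- **Carriage:** both cameras show the plate up against the stop block. I did not measure the final 1 mm gap. Located in the images, the carriage came out at about 256 mm while I was still pressing, against 259 mm at home. The same method read about 7 mm low at the start.
- **Wheel:** the knob stayed at about -70° after I let go, so I saw no spring-back.
- **Bystanders:** the driver and lens tube were within about 8 mm of their starting readings. The meter was too from the top camera, but its side reading shifted about 17 mm. That matches the spread in the point detections, and nothing came near them.
- **Missed detection:** in the final side picture the network did not find the carriage, so there I judged it by eye.

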